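Load the spice carousel and hold it turned to the front

TASK

Stand the red-lidded spice jar upright in the one empty cup of the spice carousel and let go of it. Then turn the carousel by its tall black grip until that jar stands right at the front, in line with the orange pointer on the carousel's foot, and finish still gripping the black grip, holding the turntable still for the cook. Leave the other jars standing in their cups and do not disturb the other things on the counter.

Things in the scene. Friction and masses are not known exactly. Their poses are not given: they have to be found in the camera images.
- spice_jar: The marked spice jar: upright round jar with red filling, red lid and a white dot on the lid; 42 mm diameter, 95 mm tall, about 160 g (110 to 225 g). Starts standing on the counter. Origin at the centre of its underside, z up along its axis.
- base: Fixed wooden foot of the carousel: disc 240 mm across, 14 mm thick, under the turntable, with a 46 mm wide tongue reaching 192 mm from the centre along its own -x; the orange pointer lies on the tongue. Origin at the centre of the underside, on the turning axis. The tongue points roughly to the robot, up to 0.6 rad either way.
- front_spot (a point): The front place: the point, fixed to the foot, 85 mm from the turning axis towards the orange pointer, 30 mm above the counter. The cup is at the front when bay lies here.
- turntable: Wooden turntable, disc 270 mm across, top 30 mm above the counter; turns freely both ways (friction about 0.05 N m, no spring, no stop within a turn). Origin on the axis at counter height; own -x points to the empty cup, +x to the black grip. Five steel cups 85 mm from the axis, 72 degrees apart; centre column 28 mm thick with a 34 mm ball, top at 149 mm.
- bay (a point): Centre of the floor of the empty cup (white disc on its floor), 30 mm above the counter; turns with the turntable. The cup is a steel ring, inside diameter 56 mm, outside 62 mm, 20 mm high, so its rim is 50 mm above the counter; the jar stands on the floor at the cup's bottom.
- grip: The black grip for turning the carousel, origin at its middle: upright, round, 24 mm in diameter, from 140 to 188 mm above the counter (origin at 170), on a thin post on the turntable 115 mm from the axis, straight across from the empty cup. It spins freely about its own upright axis, so it can be carried round without turning the fingers. Jar tops are at 125 mm.
- jar_a: Bystander spice jar with black lid and green filling, loose, standing in one of the carousel's other cups; 42 mm diameter, 95 mm tall, 160 g. Origin at the centre of its underside, 30 mm above the counter.
- jar_b: Bystander spice jar with black lid and brown filling, loose, standing in one of the carousel's other cups; 42 mm diameter, 95 mm tall, 160 g. Origin at the centre of its underside, 30 mm above the counter.
- jar_c: Bystander spice jar with black lid and yellow filling, loose, standing in one of the carousel's other cups; 42 mm diameter, 95 mm tall, 160 g. Origin at the centre of its underside, 30 mm above the counter.
- jar_d: Bystander spice jar with black lid and dark filling, loose, standing in one of the carousel's other cups; 42 mm diameter, 95 mm tall, 160 g. Origin at the centre of its underside, 30 mm above the counter.
- oil_bottle: Bystander: green bottle, 64 mm diameter, 220 mm tall, standing on the counter. Origin at the centre of its underside.
- pepper_mill: Bystander: dark wooden pepper mill, 52 mm diameter, 140 mm tall. Origin at the centre of its underside.
- mug: Bystander: blue mug, 80 mm diameter, 90 mm tall, on a chopping board 18 mm thick to the robot's right. Origin at the centre of its underside.
- wood_spoon: Bystander: wooden spoon lying on the chopping board. Origin on its underside.
- bowl: Bystander: white bowl, 120 mm diameter, 50 mm tall, on the left of the counter. Origin at the centre of its underside.
Not all that is in view belongs to the job. There is more than one size of the spice_jar; the one meant has the size given above.

How it is judged:
By the outcome, as a careful person would: the job done as asked, in the order asked, and still so for the second after the job is handed in, while the arm keeps its last pose, push and grip.
It also fails if it takes over 51 s, if anything falls off the work surface, if the arm or the gripper's body presses on something with over 40 N, if the wrist force passes 120 N, or if a joint passes its speed limit or range.

ROBOT

A 6-joint arm with a two-finger parallel gripper is mounted at the origin on the work surface. World frame = base frame: x ahead of the robot, y to its left, z up, the work surface at z = 0. Lengths are in m, angles in rad, forces in N, time in s.
With the tool pointing down it reaches from about 0.25 to 0.8 m from the base axis. Payload 3.9 kg.
Tool frame: the origin (TCP) lies on the mounting face of the last link; the fingertips stand 173 mm ahead of it and the grasp point (between the pads) lies ctrl.grip_depth ahead of it (ctrl.grip_depth is the distance from the TCP to the grasp point, in m); z points along the fingers, y is the direction in which the jaws open and shut (so a half turn about z gives the same grasp; the last joint's range is limited). The gripper opens to 85 mm and grips with 20 to 120 N. Pads are 22 mm wide; open, the fingers measure 114 mm over their backs; the gripper's body (76 mm by 85 mm) begins 54 mm behind the grasp point. The pads swing forward as they close: fully open they stand 13 mm farther back than shut.
Start: joints at [1.107, 0.26, -0.138, 1.173, 0, 1.571], TCP at [0.235, 0.47, 0.405] pointing down, gripper open.
Joint ranges: [-2.78, 2.78], [-0.83, 1.72], [-1.28, 1.37], [-1.9, 2.12], [-1.57, 1.48], [-3.14, 3.14]. Speed limits (rad/s): [2.57, 2.57, 3.14, 3.14, 3.14, 3.14].

INTERFACE

Orientations are given as a rotation vector (axis times angle).
In Python, from bench import ctrl gives the robot as it stands.
- The arm moves only by the tool servo_tool, never from a script. Its argument "moves" is a list of rows, each a list of 7 numbers: the gripper's target within -1 to 1 (fully open at 1, half-way at 0, shut at -1), then the shift along the tool's x, y, z as a fraction of full scale, then the turn, a rotation vector about the tool's x, y, z as a fraction of full scale. In form: [[claw, x, y, z, ax, ay, az], ...]. A call has exactly 10 rows; each row is the pose to reach, as a shift and turn from the pose commanded when the call began, along the tool's axes at that moment; what a row does not reach only later rows make up. Full scale, the value 1, is 10 cm for a shift and pi/4 rad for a turn. A row lasts 1/10 s, in which the tool goes at most 50 mm and 8.59 degrees, less where a joint would pass 70% of its speed; a pose out of reach is approached as far as the arm can. A call with a number of a shift or a turn outside -1 to 1 is refused whole. A call with a gripper value outside its range is refused whole. The fingers move at their own pace and stop on an object; "squeeze" is the grip in N (left out, the last holds). Time passes only in rows, so rows that repeat a pose let the fingers close, or fill a call up. It gives the time, the measured TCP pose, the force and the opening at its end, in the units of the state.
- ctrl.get_state(): the state, without advancing time (a new reading comes with each control period).
- ctrl.capture(name): name is "scene" or "top" or "wrist"; returns (picture, depth): 400x640x3 uint8, red, green, blue; 400x640 float32, m along the optical axis (not along the pixel's ray), 0 where there is no reading.
- ctrl.camera_params(name): a dict with "mtx" (3x3 intrinsics, pixels), "distortion" ([k1, k2, p1, p2, k3] as OpenCV has them; the pictures are not rectified), "cam_to_world" (4x4, takes a point from camera to world coordinates); the wrist camera has in their place "mount" (4x4, takes a point from camera to tool coordinates, whose origin is the TCP and whose axes are the flange's). Camera axes: x right, y up, looking along -z (the intrinsics and any distortion apply to the point x, -y, -z); pixel columns grow to the right and rows downward; lengths in m; the calibration is good to about 2 mm. A picture is of the moment at which its call begins: read the wrist's pose just before it. camera_params takes no time and is no camera call.
- ctrl.job_done(): hands the job in, once; it reports no verdict.
Trained networks look in the newest picture that a camera, given by its name, has taken for a name from the list of things; names that differ only in an ending like _2 or _b are one class to them, and where a whole thing is asked for, a point or a joint stands for the part that bears it (a point fixed in the world has none). Each returns a list of dicts, best first, with "p" (0 to 1); they miss things now and then, are a little off and sometimes report something else, mostly with a low value. They report only what shows in the picture. A call takes as long as a camera call. They do not tell look-alikes from the thing itself.
- ctrl.recognise(target, camera): "extent" ([left, top, right, bottom] in pixels, round what is visible of it).
- ctrl.trace(target, camera): "mask" (400x640 bool, what is visible of it) and "extent" ([left, top, right, bottom] in pixels, round what is visible of it).
The state is a dict: "clock": time; "joints": joint angles; "joint_velocities": joint speeds; "tau": joint torques, N m; "position": TCP position; "ee_rot": TCP orientation; "contact_force": force on the tool from outside, world axes, zero at the start; "moment": the same for the moment, N m; "gripper_width": finger opening in m.
Only numpy, scipy, OpenCV 4.12 (cv2) and the standard library are available. Lean on these libraries where they do the work, as an engineer would, in place of code of your own. Each camera call takes 0.05 s, during which the arm holds its last target. There are 200 camera calls.

## Working session

There is one attempt and no reset: what is moved stays moved. The work goes in short steps, Python scripts to look and compute and a tool call to move; the robot and the scene stay as the last step left them, time stands still between calls to the robot, and variables do not carry over. Pictures are saved under pics/ and viewed, about 8 in all and at most 12, crops included, and the job is handed in when it is done.

Besides the shell and the picture viewer there is one more tool, called as a command line: name --pt "numbers of a row" for each row, then --argument value for the rest. servo_tool: Moves the arm, as the interface text tells. Its arguments: {"type":"object","properties":{"moves":{"type":"array","items":{"type":"array","items":{"type":"number"}}},"squeeze":{"type":"number"}},"required":["moves"]}

```bash
mkdir -p pics && ls && python3 - <<'E'
from bench import ctrl
import cv2,numpy as np
print(ctrl.grip_depth, ctrl.get_state())
for n in("scene","top"):
    im,d=ctrl.capture(n); cv2.imwrite(f"pics/{n}0.png",im[...,::-1]); np.savez(f"{n}0.npz",im=im,d=d)
    p=ctrl.camera_params(n); print(n,p)
    for t in("spice_jar","bay","grip","base","jar_a","turntable"):
        print(t,[(round(r["p"],2),r["extent"]) for r in ctrl.recognise(t,n)[:6]])
print(ctrl.camera_params("wrist"))
E
```

```text
pics
0.1547 {'clock': 0.0, 'joints': array([ 1.10699362e+00,  2.60695869e-01, -1.39371392e-01,  1.17265380e+00,
        2.20587736e-05,  1.57079997e+00]), 'joint_velocities': array([-1.65308502e-03,  5.78622317e-04,  3.74411261e-05, -3.21749036e-04,
        1.23060937e-03,  1.37927517e-03]), 'tau': array([-2.39560550e-04, -4.05682755e+01,  2.53919488e+01,  1.89067324e-02,
        2.66951283e-04,  6.18467453e-06]), 'position': array([0.23471066, 0.46924661, 0.40385745]), 'ee_rot': array([-7.21925886e-01, -3.05704183e+00,  2.93403920e-03]), 'contact_force': array([0.68323014, 0.60171619, 0.37640637]), 'moment': array([-0.02683979, -0.02953131,  0.0446322 ]), 'gripper_width': 0.08509254358150024}
scene {'mtx': array([[424.07030415,   0.        , 316.84941399],
       [  0.        , 424.07030415, 204.07725882],
       [  0.        ,   0.        ,   1.        ]]), 'distortion': array([0.02571802, 0.        , 0.        , 0.        , 0.        ]), 'cam_to_world': array([[-2.08787091e-01, -6.26621936e-01,  7.50834802e-01,
         1.67491265e+00],
       [ 9.77959713e-01, -1.35080832e-01,  1
[... 1441 characters left out ...]
 250.7])]
jar_a [(0.72, [309.3, 182.2, 321.0, 197.3])]
turntable [(0.87, [292.2, 172.4, 369.5, 252.0])]
{'mtx': array([[280.91775879,   0.        , 323.77759295],
       [  0.        , 280.91775879, 195.52758031],
       [  0.        ,   0.        ,   1.        ]]), 'distortion': array([0.00210696, 0.        , 0.        , 0.        , 0.        ]), 'mount': array([[ 1.44019493e-03,  9.58820581e-01,  2.84008835e-01,
         7.11723962e-02],
       [ 9.99998963e-01, -1.38153816e-03, -4.06840194e-04,
        -1.53496529e-04],
       [ 2.28229333e-06,  2.84009127e-01, -9.58821577e-01,
         2.97877840e-02],
       [ 0.00000000e+00,  0.00000000e+00,  0.00000000e+00,
         1.00000000e+00]])}
```

```bash
python3 - <<'E'
import cv2
t=cv2.imread("pics/top0.png"); cv2.imwrite("pics/top0c.png",cv2.resize(t[150:290,170:390],None,fx=3.6,fy=3.6,interpolation=cv2.INTER_CUBIC))
E
```

```text
(no output)
```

View pics/top0c.png

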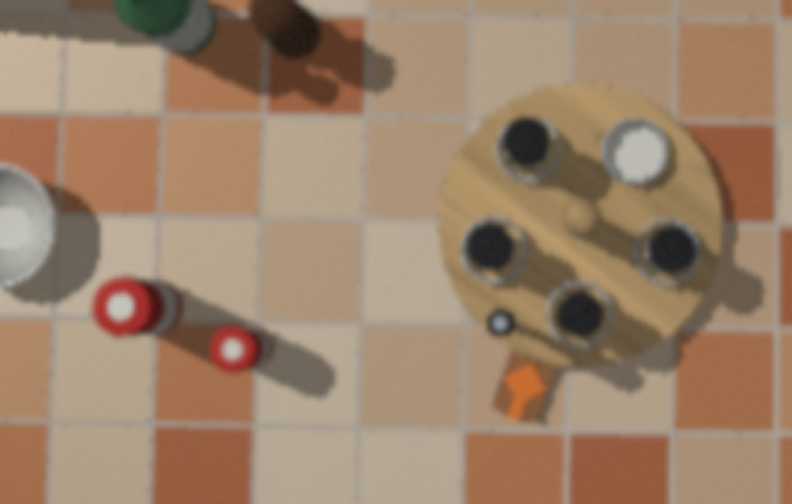

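View pics/scene0.png

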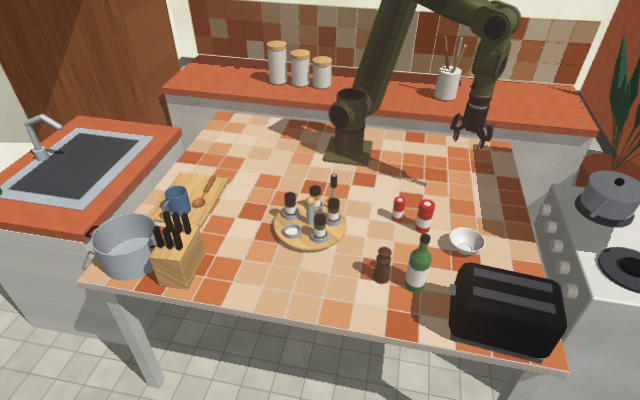

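The top picture shows two red-lidded jars, the small one at about (235,247) and the bigger one at (204,235). The empty cup is at (347,192), the grip at (309,239) and the orange pointer at (316,257). The scene picture agrees with this. Next I'll turn the pixels into positions.

```bash
cat > h.py <<'E'
import numpy as np, cv2
from bench import ctrl
from scipy.spatial.transform import Rotation as R
def cam2w(n,st=None):
    p=ctrl.camera_params(n)
    if n!="wrist": return p,p["cam_to_world"]
    st=st or ctrl.get_state(); T=np.eye(4); T[:3,:3]=R.from_rotvec(st["ee_rot"]).as_matrix(); T[:3,3]=st["position"]
    return p,T@p["mount"]
def ray(n,uv,st=None):
    p,T=cam2w(n,st); u=cv2.undistortPoints(np.array(uv,float).reshape(-1,1,2),p["mtx"],p["distortion"])[:,0]
    d=np.c_[u[:,0],-u[:,1],-np.ones(len(u))]@T[:3,:3].T
    return T[:3,3],d
def on_z(n,uv,z,st=None):
    o,d=ray(n,uv,st); return o+d*((z-o[2])/d[:,2])[:,None]
def cloud(n,dep,st=None):
    v,u=np.mgrid[:400,:640]; o,d=ray(n,np.c_[u.ravel(),v.ravel()],st)
    return (o+d*dep.reshape(-1,1)).reshape(400,640,3)
def tool():
    st=ctrl.get_state(); return st["position"],R.from_rotvec(st["ee_rot"]).as_matrix()
E
python3 - <<'E'
from h import *
f=np.load("top0.npz"); im,d=f["im"],f["d"]; P=cloud("top",d); o=np.array
i=im.astype(int)
# red lids
hsv=cv2.cvtColor(im,cv2.COLOR_RGB2HSV)
for nm,(u,v) in dict(small=(235,247),big=(204,235),cup=(347,192),grip=(309,239),col=(332,210),point=(316,257),j1=(316,190),j2=(306,218),j3=(331,237),j4=(357,219)).items():
    w=P[v-2:v+3,u-2:u+3].reshape(-1,3); print(nm,np.median(w,0).round(3),w[:,2].max().round(3))
m=((hsv[...,1]>200)&((hsv[...,0]<4)|(hsv[...,0]>176)))
g=np.s_[225:260,185:255]
n,l,s,c=cv2.connectedComponentsWithStats(m.astype(np.uint8))
for k in range(1,n):
    if s[k,4]>40: print("red",s[k],c[k])
for z in(.095,.12): print(z,on_z("top",[(235.3,246.7),(204.3,235.3)],z).round(3))
org=((hsv[...,0]>5)&(hsv[...,0]<14)&(hsv[...,1]>210)&(i[...,0]>200)); n,l,s,c=cv2.connectedComponentsWithStats(org.astype(np.uint8))
for k in range(1,n):
    if s[k,4]>20: print("org",s[k],c[k],on_z("top",[c[k]],.015).round(3))
print("cup z30",on_z("top",[(346.9,192.4)],.03),"grip z188",on_z("top",[(308.9,239.4)],.188),"ball 149",on_z("top",[(331.7,209.7)],.14))
p,r=tool(); print(p,r.round(3))
E
```

```text
small [0.423 0.249 0.095] 0.101
big [0.46  0.345 0.121] 0.128
cup [ 0.613 -0.115  0.03 ] 0.037
grip [0.453 0.006 0.188] 0.192
col [ 0.544 -0.063  0.146] 0.152
point [ 0.391 -0.012  0.016] 0.021
j1 [ 0.609 -0.012  0.124] 0.131
j2 [0.519 0.019 0.123] 0.129
j3 [ 0.46  -0.061  0.125] 0.13
j4 [ 0.518 -0.143  0.124] 0.13
0.095 [[0.424 0.248 0.095]
 [0.459 0.351 0.095]]
0.12 [[0.425 0.243 0.12 ]
 [0.459 0.344 0.12 ]]
cup z30 [[ 0.61197048 -0.11499774  0.03      ]] grip z188 [[0.4522109  0.00585899 0.188     ]] ball 149 [[ 0.54556905 -0.06232659  0.14      ]]
[0.23483734 0.4695154  0.40473476] [[-0.894  0.447  0.   ]
 [ 0.447  0.894  0.   ]
 [-0.     0.    -1.   ]]
```

servo_tool --pt "0.6 -0.05 -0.02 0.02 0 0 0" --pt "0.6 -0.15 -0.06 0.05 0 0 0" --pt "0.6 -0.25 -0.1 0.08 0 0 0" --pt "0.6 -0.36 -0.15 0.11 0 0 0" --pt "0.6 -0.47 -0.2 0.14 0 0 0" --pt "0.6 -0.58 -0.25 0.17 0 0 0" --pt "0.6 -0.69 -0.3 0.2 0 0 0" --pt "0.6 -0.8 -0.34 0.23 0 0 0" --pt "0.6 -0.9 -0.38 0.26 0 0 0" --pt "0.6 -1 -0.42 0.28 0 0 0"

```text
clock: 1.7
position: [0.3061, 0.3865, 0.3764]
ee_rot: [-0.722, -3.057, 0.0]
contact_force: [0.4, 0.7, 1.2]
gripper_width: 0.0683
```

servo_tool --pt "0.6 -0.1 -0.04 0.03 0 0 0" --pt "0.6 -0.2 -0.08 0.06 0 0 0" --pt "0.6 -0.3 -0.12 0.09 0 0 0" --pt "0.6 -0.4 -0.17 0.12 0 0 0" --pt "0.6 -0.5 -0.21 0.15 0 0 0" --pt "0.6 -0.6 -0.25 0.18 0 0 0" --pt "0.6 -0.7 -0.3 0.2 0 0 0" --pt "0.6 -0.8 -0.34 0.23 0 0 0" --pt "0.6 -0.9 -0.38 0.26 0 0 0" --pt "0.6 -1 -0.42 0.28 0 0 0"

```text
clock: 2.7
position: [0.3767, 0.3042, 0.3484]
ee_rot: [-0.722, -3.057, 0.0]
contact_force: [-0.4, 0.2, -0.4]
gripper_width: 0.0683
```

servo_tool --pt "0.6 -0.1 -0.05 0.04 0 0 0" --pt "0.6 -0.2 -0.1 0.08 0 0 0" --pt "0.6 -0.3 -0.13 0.12 0 0 0" --pt "0.6 -0.4 -0.17 0.16 0 0 0" --pt "0.6 -0.5 -0.21 0.2 0 0 0" --pt "0.6 -0.6 -0.25 0.24 0 0 0" --pt "0.6 -0.65 -0.28 0.27 0 0 0" --pt "0.6 -0.68 -0.3 0.29 0 0 0" --pt "0.6 -0.68 -0.3 0.3 0 0 0" --pt "0.6 -0.68 -0.3 0.3 0 0 0"

```text
clock: 3.7
position: [0.4234, 0.2477, 0.3186]
ee_rot: [-0.722, -3.057, -0.0]
contact_force: [-0.2, 0.6, -0.5]
gripper_width: 0.0682
```

```bash
python3 - <<'E'
from h import *
st=ctrl.get_state(); im,d=ctrl.capture("wrist"); cv2.imwrite("pics/w1.png",im[...,::-1])
print(st["clock"],st["position"],st["gripper_width"],st["joints"].round(2))
P=cloud("wrist",d,st)
m=(P[...,2]>.085)&(P[...,2]<.105)&(np.hypot(P[...,0]-.424,P[...,1]-.248)<.05)&(d>0.1)
print(m.sum(), P[m].mean(0), P[m].min(0),P[m].max(0))
print([(r["p"],r["extent"]) for r in ctrl.recognise("spice_jar","wrist")])
E
```

```text
3.7 [0.42342369 0.24773336 0.318621  ] 0.06824844243170052 [ 0.53  0.26 -0.38  0.94  0.    0.99]
2481 [0.42439262 0.2533327  0.09573281] [0.40540551 0.23186891 0.08506706] [0.44650286 0.27330654 0.09864557]
[(0.84, [303.6, 166.9, 359.8, 241.2]), (0.71, [406.4, 149.1, 536.3, 251.5])]
```

View pics/w1.png

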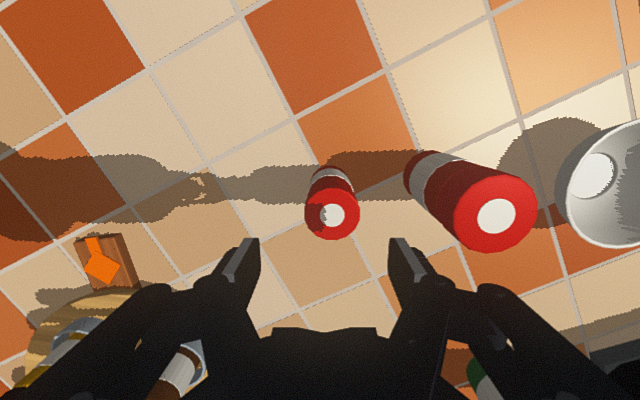

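The wrist picture shows the small jar's lid at (332,215), centred between the fingers, and the big look-alike at (495,215), clear of the right finger. I'll correct by 4 to 5 mm along y and descend.

servo_tool --pt "0.6 0.01 0.04 0.06 0 0 0" --pt "0.6 0.01 0.045 0.18 0 0 0" --pt "0.6 0.01 0.045 0.32 0 0 0" --pt "0.6 0.01 0.045 0.46 0 0 0" --pt "0.6 0.01 0.045 0.6 0 0 0" --pt "0.6 0.01 0.045 0.73 0 0 0" --pt "0.6 0.01 0.045 0.84 0 0 0" --pt "0.6 0.01 0.045 0.91 0 0 0" --pt "0.6 0.01 0.045 0.95 0 0 0" --pt "0.6 0.01 0.045 0.95 0 0 0" --squeeze 40

```text
clock: 4.8
position: [0.4245, 0.2522, 0.2233]
ee_rot: [-0.722, -3.057, 0.001]
contact_force: [0.2, -0.7, 0.5]
gripper_width: 0.0682
```

servo_tool --pt "-1 0 0 0 0 0 0" --pt "-1 0 0 0 0 0 0" --pt "-1 0 0 0 0 0 0" --pt "-1 0 0 0 0 0 0" --pt "-1 0 0 0 0 0 0" --pt "-1 0 0 0 0 0 0" --pt "-1 0 0 -0.05 0 0 0" --pt "-1 0 0 -0.15 0 0 0" --pt "-1 0 0 -0.27 0 0 0" --pt "-1 0 0 -0.4 0 0 0"

```text
clock: 5.8
position: [0.4244, 0.2519, 0.2642]
ee_rot: [-0.722, -3.057, 0.001]
contact_force: [0.6, -0.0, -1.5]
gripper_width: 0.0409
```

servo_tool --pt "-1 -0.02 -0.01 -0.1 0 0 0" --pt "-1 -0.06 -0.04 -0.2 0 0 0" --pt "-1 -0.12 -0.08 -0.3 0 0 0" --pt "-1 -0.18 -0.13 -0.4 0 0 0" --pt "-1 -0.25 -0.18 -0.5 0 0 0" --pt "-1 -0.32 -0.23 -0.6 0 0 0" --pt "-1 -0.39 -0.28 -0.7 0 0 0" --pt "-1 -0.46 -0.34 -0.8 0 0 0" --pt "-1 -0.53 -0.39 -0.9 0 0 0" --pt "-1 -0.6 -0.45 -1 0 0 0"

```text
clock: 6.8
position: [0.4585, 0.1844, 0.3645]
ee_rot: [0.722, 3.057, 0.0]
contact_force: [-0.3, -0.3, -1.2]
gripper_width: 0.0413
```

servo_tool --pt "-1 -0.1 -0.07 -0.07 0 0 0" --pt "-1 -0.2 -0.14 -0.13 0 0 0" --pt "-1 -0.3 -0.21 -0.17 0 0 0" --pt "-1 -0.4 -0.28 -0.2 0 0 0" --pt "-1 -0.5 -0.35 -0.21 0 0 0" --pt "-1 -0.6 -0.42 -0.21 0 0 0" --pt "-1 -0.7 -0.49 -0.21 0 0 0" --pt "-1 -0.8 -0.56 -0.21 0 0 0" --pt "-1 -0.9 -0.63 -0.21 0 0 0" --pt "-1 -1 -0.7 -0.21 0 0 0"

```text
clock: 7.8
position: [0.5168, 0.0768, 0.3846]
ee_rot: [-0.722, -3.057, 0.0]
contact_force: [0.8, -0.7, -1.3]
gripper_width: 0.041
```

servo_tool --pt "-1 -0.1 -0.07 0 0 0 0" --pt "-1 -0.2 -0.14 0 0 0 0" --pt "-1 -0.3 -0.21 0 0 0 0" --pt "-1 -0.4 -0.28 0 0 0 0" --pt "-1 -0.5 -0.35 0 0 0 0" --pt "-1 -0.6 -0.42 0 0 0 0" --pt "-1 -0.7 -0.49 0 0 0 0" --pt "-1 -0.8 -0.56 0 0 0 0" --pt "-1 -0.9 -0.63 0 0 0 0" --pt "-1 -1 -0.7 0 0 0 0"

```text
clock: 8.8
position: [0.5749, -0.0305, 0.3847]
ee_rot: [-0.722, -3.057, -0.0]
contact_force: [-0.5, -0.6, -1.8]
gripper_width: 0.0414
```

servo_tool --pt "-1 -0.1 -0.07 0 0 0 0" --pt "-1 -0.2 -0.15 0 0 0 0" --pt "-1 -0.3 -0.23 0 0 0 0" --pt "-1 -0.4 -0.31 0 0 0 0" --pt "-1 -0.5 -0.39 0 0 0 0" --pt "-1 -0.58 -0.47 0 0 0 0" --pt "-1 -0.65 -0.53 0 0 0 0" --pt "-1 -0.69 -0.56 0 0 0 0" --pt "-1 -0.71 -0.57 0 0 0 0" --pt "-1 -0.71 -0.57 0 0 0 0"

```text
clock: 9.8
position: [0.6125, -0.1124, 0.3846]
ee_rot: [-0.722, -3.057, -0.0]
contact_force: [-0.6, 0.2, -1.3]
gripper_width: 0.0413
```

```bash
python3 - <<'E'
from h import *
st=ctrl.get_state(); im,d=ctrl.capture("wrist"); cv2.imwrite("pics/w2.png",im[...,::-1]); np.savez("w2.npz",im=im,d=d)
print(st["clock"],st["position"],st["ee_rot"],st["gripper_width"],st["joints"].round(2))
P=cloud("wrist",d,st)
# jar in hand: lid / sides
L=P.reshape(-1,3)
hsv=cv2.cvtColor(im,cv2.COLOR_RGB2HSV)
m=(P[...,2]>.24)&(P[...,2]<.27)&(hsv[...,1]>120)&((hsv[...,0]<6)|(hsv[...,0]>174))&(d>0.1)
print("lid",m.sum(),P[m].mean(0).round(4),P[m].min(0).round(4),P[m].max(0).round(4))
w=(hsv[...,1]<60)&(hsv[...,2]>150)&(np.hypot(P[...,0]-.612,P[...,1]+.113)<.045)&(P[...,2]<.06)&(P[...,2]>0.022)
print("white/steel",w.sum(),P[w].mean(0).round(4))
E
```

```text
9.8 [ 0.61253721 -0.11240613  0.38464256] [-7.22075495e-01 -3.05736352e+00 -2.93034754e-04] 0.04128273210237904 [-0.18  0.44  0.08  1.21  0.    0.28]
lid 6520 [ 0.6081 -0.1103  0.2547] [ 0.5919 -0.1554  0.24  ] [ 0.6329 -0.0888  0.2688]
white/steel 1603 [ 0.6126 -0.1092  0.0354]
```

View pics/w2.png

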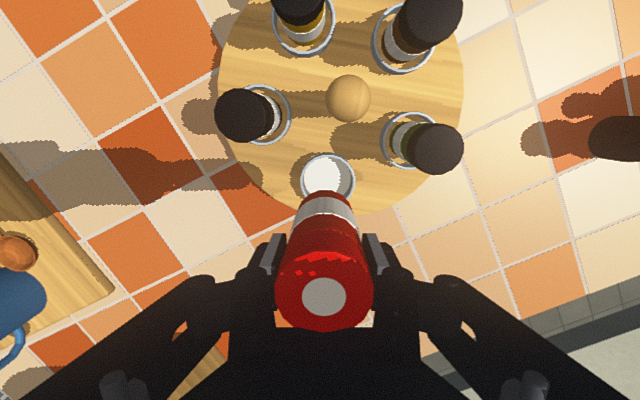

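The wrist picture shows the jar in hand with its white dot at (324,296). The cup lies just beyond it, with rim edges at columns 301 to 354 and the far edge at row 154. I'll compute the offset between jar and cup.

```bash
python3 - <<'E'
from h import *
st=ctrl.get_state(); r=R.from_rotvec(st["ee_rot"]).as_matrix(); f=np.load("w2.npz"); im=f["im"]; P=cloud("wrist",f["d"],st)
t=lambda q:((q-st["position"])@r).round(4)
print("dot",t(P[294:299,322:327].reshape(-1,3).mean(0)),"by z",t(on_z("wrist",[(324,296)],.0950+.3846-.2233)[0]))
q=on_z("wrist",[(301,178),(354,178),(327.5,154)],.05); print("rim",t(q))
hsv=cv2.cvtColor(im,cv2.COLOR_RGB2HSV); 
Q=(P-st["position"])@r; up=(np.hypot(Q[...,0]+.0,Q[...,1])<.06)&(P[...,2]>.040)&(P[...,2]<.058)
print("rim pts",up.sum(),t(P[up].min(0)),Q[up].min(0),Q[up].max(0))
# fit circle centre, radius .0295 to upper-rim pts
from scipy.optimize import least_squares
x=Q[up][:,:2]; s=least_squares(lambda c:np.hypot(*(x-c).T)-.0295,[-.0,0],loss="soft_l1",f_scale=.002); print("cup centre tool",s.x, np.abs(s.fun).mean())
# lid circle
m=(P[...,2]>.245)&(np.hypot(Q[...,0],Q[...,1])<.035)&(hsv[...,1]>120)&((hsv[...,0]<6)|(hsv[...,0]>174))
print("lid",m.sum(),np.percentile(Q[m],[1,50,99],axis=0).round(4))
# neighbour jar tops & ball
for u,v in [(300,5),(435,15),(234,115),(436,148),(348,98)]:
    print(u,v,P[v-2:v+3,u-2:u+3].reshape(-1,3).mean(0).round(4))
E
```

```text
dot [-0.0004  0.      0.1276] by z [-0.0009  0.      0.1284]
rim [[ 0.0011 -0.0254  0.3347]
 [ 0.0012  0.0335  0.3347]
 [ 0.0278  0.0039  0.3347]]
rim pts 421 [ 0.0112 -0.0375  0.3445] [-0.02312853 -0.02669892  0.3319178 ] [0.02794503 0.03373189 0.34451541]
cup centre tool [-0.0023307   0.00330935] 0.0008874767255053213
lid 6205 [[-0.017  -0.0197  0.1   ]
 [ 0.0067  0.      0.1284]
 [ 0.0198  0.0195  0.1388]]
300 5 [ 0.4761 -0.063   0.1261]
435 15 [0.5245 0.0203 0.1259]
234 115 [ 0.5203 -0.1417  0.1351]
436 148 [ 0.6139 -0.0115  0.1262]
348 98 [ 0.5476 -0.0612  0.15  ]
```

servo_tool --pt "-1 -0.01 0.02 0.05 0 0 0" --pt "-1 -0.02 0.035 0.15 0 0 0" --pt "-1 -0.02 0.035 0.26 0 0 0" --pt "-1 -0.02 0.035 0.38 0 0 0" --pt "-1 -0.02 0.035 0.5 0 0 0" --pt "-1 -0.02 0.035 0.62 0 0 0" --pt "-1 -0.02 0.035 0.74 0 0 0" --pt "-1 -0.02 0.035 0.84 0 0 0" --pt "-1 -0.02 0.035 0.9 0 0 0" --pt "-1 -0.02 0.035 0.92 0 0 0"

```text
clock: 10.85
position: [0.6155, -0.1101, 0.2917]
ee_rot: [-0.722, -3.056, 0.0]
contact_force: [-0.3, -0.2, -1.3]
gripper_width: 0.0412
```

servo_tool --pt "-1 0 0 0.02 0 0 0" --pt "-1 0 0 0.06 0 0 0" --pt "-1 0 0 0.11 0 0 0" --pt "-1 0 0 0.16 0 0 0" --pt "-1 0 0 0.21 0 0 0" --pt "-1 0 0 0.26 0 0 0" --pt "-1 0 0 0.31 0 0 0" --pt "-1 0 0 0.35 0 0 0" --pt "-1 0 0 0.375 0 0 0" --pt "-1 0 0 0.375 0 0 0"

```text
clock: 11.85
position: [0.6157, -0.1101, 0.2548]
ee_rot: [-0.722, -3.057, 0.0]
contact_force: [0.4, -0.1, -1.0]
gripper_width: 0.0412
```

servo_tool --pt "-1 0 0 0.01 0 0 0" --pt "-1 0 0 0.015 0 0 0" --pt "-1 0 0 0.015 0 0 0" --pt "0.2 0 0 0.015 0 0 0" --pt "0.5 0 0 0.015 0 0 0" --pt "0.5 0 0 0.015 0 0 0" --pt "0.5 0 0 0.015 0 0 0" --pt "0.5 0 0 0.015 0 0 0" --pt "0.5 0 0 0.015 0 0 0" --pt "0.5 0 0 0 0 0 0"

```text
clock: 12.85
position: [0.6157, -0.1101, 0.255]
ee_rot: [-0.722, -3.057, 0.0]
contact_force: [0.2, -0.8, 0.1]
gripper_width: 0.0642
```

servo_tool --pt "0.5 0 0 -0.05 0 0 0" --pt "0.5 0 0 -0.15 0 0 0" --pt "0.5 0 0 -0.26 0 0 0" --pt "0.5 0 0 -0.38 0 0 0" --pt "0.5 0 0 -0.5 0 0 0" --pt "0.5 0 0 -0.62 0 0 0" --pt "0.5 0 0 -0.74 0 0 0" --pt "0.5 0 0 -0.86 0 0 0" --pt "0.5 0 0 -0.96 0 0 0" --pt "0.5 0 0 -1 0 0 0"

```text
clock: 13.85
position: [0.6161, -0.1102, 0.3567]
ee_rot: [0.722, 3.056, 0.0]
contact_force: [-0.0, 0.5, -0.8]
gripper_width: 0.0638
```

servo_tool --pt "0.9 0.06 0 -0.08 0 0 0" --pt "0.9 0.16 0.01 -0.15 0 0 0" --pt "0.9 0.26 0.02 -0.2 0 0 0" --pt "0.9 0.37 0.04 -0.25 0 0 0" --pt "0.9 0.48 0.06 -0.3 0 0 0" --pt "0.9 0.59 0.08 -0.3 0 0 0" --pt "0.9 0.7 0.1 -0.3 0 0 0" --pt "0.9 0.8 0.12 -0.3 0 0 0" --pt "0.9 0.88 0.13 -0.3 0 0 0" --pt "0.9 0.9 0.14 -0.3 0 0 0"

```text
clock: 14.85
position: [0.5406, -0.0568, 0.3851]
ee_rot: [-0.721, -3.057, 0.0]
contact_force: [0.5, -0.6, 0.2]
gripper_width: 0.0812
```

```bash
python3 - <<'E'
from h import *
st=ctrl.get_state(); im,d=ctrl.capture("wrist"); cv2.imwrite("pics/w3.png",im[...,::-1]); np.savez("w3.npz",im=im,d=d)
ti,td=ctrl.capture("top"); np.savez("top1.npz",im=ti,d=td)
print(st["clock"],st["position"],st["gripper_width"],st["joints"].round(2))
o=np.full((600,640,3),255,np.uint8); o[:400]=im[...,::-1]; o[400:600]=cv2.resize(ti[165:285,230:400,::-1],(640,452))[0:400][::2][:200] if 0 else cv2.resize(ti[160:285,230:630,::-1],(640,200)); 
cv2.imwrite("pics/w3.png",o)
P=cloud("wrist",d,st)
for lo,hi,n in((.18,.195,"grip"),(.118,.132,"jartops")):
    m=(P[...,2]>lo)&(P[...,2]<hi)&(np.hypot(P[...,0]-.545,P[...,1]+.062)<.14)&(d>.1)
    k,l,s,c=cv2.connectedComponentsWithStats(m.astype(np.uint8))
    for j in range(1,k):
        if s[j,4]>40: q=P[l==j]; print(n,s[j],((q.min(0)+q.max(0))/2).round(4),np.ptp(q,0).round(3))
E
```

```text
14.85 [ 0.54061408 -0.05678024  0.38509006] 0.08122395528031284 [-0.1   0.3  -0.13  1.14 -0.    0.36]
grip [ 338   22   44   51 1718] [0.4549 0.0069 0.1862] [0.024 0.023 0.012]
jartops [ 250   89   54   55 2234] [ 0.4628 -0.0602  0.1232] [0.041 0.041 0.01 ]
jartops [ 372  112   53   52 2150] [0.5215 0.0203 0.1235] [0.041 0.041 0.01 ]
jartops [ 205  197   49   46 1732] [ 0.5212 -0.1408  0.1231] [0.041 0.041 0.01 ]
jartops [ 383  225   47   44 1014] [ 0.6133 -0.0104  0.1231] [0.036 0.041 0.01 ]
jartops [ 288  269   44   42 1442] [ 0.6168 -0.11    0.1232] [0.042 0.041 0.01 ]
```

View pics/w3.png

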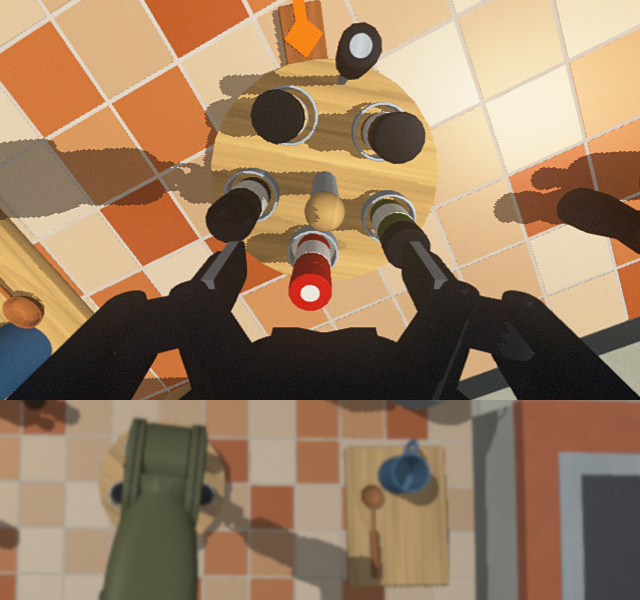

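The wrist picture shows the red-lidded jar standing in its cup, with its dot at (310,292) and its top at 125 mm like the others. The grip is at (360,45) and the orange pointer at (300,35). I'll fix the axis and pointer direction and work out the path to the grip.

```bash
python3 - <<'E'
from h import *
st=ctrl.get_state(); r=R.from_rotvec(st["ee_rot"]).as_matrix()
ax=np.array([.5473,-.0605])
for f,n in(("w3.npz","wrist"),("top0.npz","top"),):
    im=np.load(f)["im"]; hsv=cv2.cvtColor(im,cv2.COLOR_RGB2HSV).astype(int)
    m=(hsv[...,0]>=8)&(hsv[...,0]<=17)&(hsv[...,1]>225)&(hsv[...,2]>150)
    k,l,s,c=cv2.connectedComponentsWithStats(m.astype(np.uint8))
    for j in range(1,k):
        if s[j,4]>20:
            v,u=np.nonzero(l==j); q=on_z(n,np.c_[u,v],.016,st)[:,:2]; cc=q.mean(0); e=cc-ax
            w,V=np.linalg.eigh(np.cov((q-cc).T)); g=V[:,1]; print(n,s[j],cc.round(4),"ang from axis",np.arctan2(e[1],e[0]).round(3),"r",np.hypot(*e).round(3),"pca",np.arctan2(g[1],g[0])%np.pi)
# tongue edges in wrist image via depth z ~ .014 beyond r .14
P=cloud("wrist",np.load("w3.npz")["d"],st); rr=np.hypot(P[...,0]-ax[0],P[...,1]-ax[1])
m=(P[...,2]>.008)&(P[...,2]<.022)&(rr>.142)&(rr<.2)&(P[...,0]<.5); q=P[m][:,:2]; e=q.mean(0)-ax; print("tongue",m.sum(),q.mean(0),np.arctan2(e[1],e[0]))
g=np.array([.4549,.0069,.3250]); print("to grip tool",((g-st["position"])@r/.1).round(3), "grip ang",np.arctan2(g[1]-ax[1],g[0]-ax[0]))
E
```

```text
wrist [285   0  38  57 905] [ 0.3924 -0.009 ] ang from axis 2.82 r 0.163 pca 2.8122086990985973
tongue 2195 [ 0.38949791 -0.00775087] 2.8189957700623682
to grip tool [1.06  0.186 0.602] grip ang 2.5113821228099544
```

servo_tool --pt "1 0.06 0.01 0 0 0 0" --pt "1 0.16 0.03 0 0 0 0" --pt "1 0.28 0.05 0 0 0 0" --pt "1 0.4 0.07 0 0 0 0" --pt "1 0.53 0.1 0 0 0 0" --pt "1 0.66 0.12 0 0 0 0" --pt "1 0.79 0.14 0 0 0 0" --pt "1 0.9 0.16 0 0 0 0" --pt "1 0.97 0.18 0 0 0 0" --pt "1 1 0.18 0 0 0 0"

```text
clock: 15.95
position: [0.4596, 0.0041, 0.3853]
ee_rot: [0.721, 3.058, 0.0]
contact_force: [0.1, -0.3, 0.3]
gripper_width: 0.0852
```

servo_tool --pt "0.8 0.05 0.01 0.03 0 0 0" --pt "0.8 0.06 0.01 0.1 0 0 0" --pt "0.8 0.06 0.01 0.2 0 0 0" --pt "0.8 0.06 0.01 0.3 0 0 0" --pt "0.8 0.06 0.01 0.4 0 0 0" --pt "0.8 0.06 0.01 0.5 0 0 0" --pt "0.8 0.06 0.01 0.58 0 0 0" --pt "0.8 0.06 0.01 0.63 0 0 0" --pt "0.8 0.06 0.01 0.64 0 0 0" --pt "0.8 0.06 0.01 0.64 0 0 0" --squeeze 40

```text
clock: 16.95
position: [0.4553, 0.0071, 0.3212]
ee_rot: [0.722, 3.057, 0.0]
contact_force: [0.2, 0.1, 1.0]
gripper_width: 0.0769
```

servo_tool --pt "-1 0 0 0 0 0 0" --pt "-1 0 0 0 0 0 0" --pt "-1 0 0 0 0 0 0" --pt "-1 0 0 0 0 0 0" --pt "-1 0 0 0 0 0 0" --pt "-1 0 0 0 0 0 0" --pt "-1 0 0 0 0 0 0" --pt "-1 0 0 0 0 0 0" --pt "-1 0 0 0 0 0 0" --pt "-1 0 0 0 0 0 0"

```text
clock: 17.95
position: [0.4553, 0.0071, 0.3215]
ee_rot: [0.722, 3.057, 0.001]
contact_force: [-1.3, 0.4, 5.2]
gripper_width: 0.023
```

```bash
python3 - <<'E'
from h import *
st=ctrl.get_state(); r=R.from_rotvec(st["ee_rot"]).as_matrix(); p=st["position"]
print(st["clock"],p,st["ee_rot"],st["gripper_width"])
ax=np.array([.5473,-.0605]); v=p[:2]-ax; rho=np.hypot(*v); print("r",rho,"ang",np.arctan2(v[1],v[0]))
a0=np.arctan2(v[1],v[0]); a1=2.820-np.pi; N=50
s=np.linspace(0,1,N+1); s=s+0*s
# ease in/out trapezoid over N rows
t=np.linspace(0,1,N+1); b=.12; s=np.where(t<b,t*t/2/b,np.where(t>1-b,(1-b)-(1-t)**2/2/b,t-b/2))/(1-b)
A=a0+(a1-a0)*s; rad=rho+(.1148-rho)*np.clip(s*4,0,1); X=np.c_[ax[0]+rad*np.cos(A),ax[1]+rad*np.sin(A),np.full(N+1,p[2])]
for k in range(0,N,10): print(((X[k+1:k+11]-X[k])@r/.1)[:,:2].round(2).tolist())
E
```

```text
17.95 [0.45534994 0.00713571 0.32153872] [7.21869016e-01 3.05708873e+00 6.08697805e-04] 0.023005865999111624
r 0.1141464111491075 ang 2.5073908617139375
[[-0.0, 0.01], [-0.0, 0.02], [-0.01, 0.05], [-0.02, 0.1], [-0.03, 0.15], [-0.06, 0.21], [-0.08, 0.28], [-0.12, 0.35], [-0.15, 0.41], [-0.19, 0.47]]
[[-0.04, 0.06], [-0.09, 0.11], [-0.14, 0.17], [-0.2, 0.22], [-0.26, 0.26], [-0.32, 0.3], [-0.38, 0.34], [-0.45, 0.37], [-0.52, 0.4], [-0.58, 0.43]]
[[-0.07, 0.02], [-0.14, 0.04], [-0.22, 0.05], [-0.29, 0.05], [-0.36, 0.05], [-0.44, 0.05], [-0.51, 0.04], [-0.58, 0.03], [-0.65, 0.01], [-0.73, -0.01]]
[[-0.07, -0.03], [-0.14, -0.06], [-0.2, -0.09], [-0.26, -0.13], [-0.32, -0.17], [-0.38, -0.22], [-0.43, -0.27], [-0.48, -0.33], [-0.53, -0.38], [-0.57, -0.44]]
[[-0.04, -0.06], [-0.07, -0.13], [-0.11, -0.19], [-0.13, -0.26], [-0.15, -0.33], [-0.17, -0.38], [-0.17, -0.42], [-0.18, -0.45], [-0.18, -0.47], [-0.18, -0.48]]
```

servo_tool --pt "-1 0 0.01 0 0 0 0" --pt "-1 0 0.02 0 0 0 0" --pt "-1 -0.01 0.05 0 0 0 0" --pt "-1 -0.02 0.1 0 0 0 0" --pt "-1 -0.03 0.15 0 0 0 0" --pt "-1 -0.06 0.21 0 0 0 0" --pt "-1 -0.08 0.28 0 0 0 0" --pt "-1 -0.12 0.35 0 0 0 0" --pt "-1 -0.15 0.41 0 0 0 0" --pt "-1 -0.19 0.47 0 0 0 0"

```text
clock: 18.95
position: [0.4938, 0.0409, 0.3216]
ee_rot: [0.722, 3.057, 0.0]
contact_force: [-0.4, 0.6, 5.4]
gripper_width: 0.0231
```

servo_tool --pt "-1 -0.04 0.06 0 0 0 0" --pt "-1 -0.09 0.11 0 0 0 0" --pt "-1 -0.14 0.17 0 0 0 0" --pt "-1 -0.2 0.22 0 0 0 0" --pt "-1 -0.26 0.26 0 0 0 0" --pt "-1 -0.32 0.3 0 0 0 0" --pt "-1 -0.38 0.34 0 0 0 0" --pt "-1 -0.45 0.37 0 0 0 0" --pt "-1 -0.52 0.4 0 0 0 0" --pt "-1 -0.58 0.43 0 0 0 0"

```text
clock: 19.95
position: [0.5652, 0.0534, 0.3216]
ee_rot: [0.721, 3.057, 0.001]
contact_force: [-0.0, -1.2, 6.2]
gripper_width: 0.023
```

servo_tool --pt "-1 -0.07 0.02 0 0 0 0" --pt "-1 -0.14 0.04 0 0 0 0" --pt "-1 -0.22 0.05 0 0 0 0" --pt "-1 -0.29 0.05 0 0 0 0" --pt "-1 -0.36 0.05 0 0 0 0" --pt "-1 -0.44 0.05 0 0 0 0" --pt "-1 -0.51 0.04 0 0 0 0" --pt "-1 -0.58 0.03 0 0 0 0" --pt "-1 -0.65 0.01 0 0 0 0" --pt "-1 -0.73 -0.01 0 0 0 0"

```text
clock: 20.95
position: [0.6304, 0.0198, 0.3217]
ee_rot: [0.721, 3.056, 0.003]
contact_force: [3.4, 3.5, 5.0]
gripper_width: 0.0231
```

servo_tool --pt "-1 -0.07 -0.03 0 0 0 0" --pt "-1 -0.14 -0.06 0 0 0 0" --pt "-1 -0.2 -0.09 0 0 0 0" --pt "-1 -0.26 -0.13 0 0 0 0" --pt "-1 -0.32 -0.17 0 0 0 0" --pt "-1 -0.38 -0.22 0 0 0 0" --pt "-1 -0.43 -0.27 0 0 0 0" --pt "-1 -0.48 -0.33 0 0 0 0" --pt "-1 -0.53 -0.38 0 0 0 0" --pt "-1 -0.57 -0.44 0 0 0 0"

```text
clock: 21.95
position: [0.662, -0.0461, 0.3217]
ee_rot: [0.721, 3.054, 0.0]
contact_force: [6.5, 1.6, 3.8]
gripper_width: 0.023
```

servo_tool --pt "-1 -0.04 -0.06 0 0 0 0" --pt "-1 -0.07 -0.13 0 0 0 0" --pt "-1 -0.11 -0.19 0 0 0 0" --pt "-1 -0.13 -0.26 0 0 0 0" --pt "-1 -0.15 -0.33 0 0 0 0" --pt "-1 -0.17 -0.38 0 0 0 0" --pt "-1 -0.17 -0.42 0 0 0 0" --pt "-1 -0.18 -0.45 0 0 0 0" --pt "-1 -0.18 -0.47 0 0 0 0" --pt "-1 -0.18 -0.48 0 0 0 0"

```text
clock: 22.95
position: [0.6564, -0.0977, 0.3216]
ee_rot: [0.723, 3.053, -0.003]
contact_force: [6.9, -2.3, 2.6]
gripper_width: 0.023
```

```bash
python3 - <<'E'
from h import *
st=ctrl.get_state(); im,d=ctrl.capture("wrist"); cv2.imwrite("pics/w4.png",im[...,::-1]); np.savez("w4.npz",im=im,d=d)
r=R.from_rotvec(st["ee_rot"]).as_matrix(); p=st["position"]
print(st["clock"],p,st["gripper_width"],st["contact_force"].round(1),st["joints"].round(2))
ax=np.array([.5473,-.0605]); v=p[:2]-ax; print("r",np.hypot(*v),"grip ang+pi",np.arctan2(v[1],v[0])+np.pi)
P=cloud("wrist",d,st)
m=(P[...,2]>.115)&(P[...,2]<.135)&(np.hypot(P[...,0]-.545,P[...,1]+.062)<.14)&(d>.1)
k,l,s,c=cv2.connectedComponentsWithStats(m.astype(np.uint8))
for j in range(1,k):
    if s[j,4]>100: q=P[l==j]; e=((q.min(0)+q.max(0))/2)[:2]; print(s[j],e.round(4),np.ptp(q,0).round(3),np.arctan2(*(e-ax)[::-1]).round(3),np.hypot(*(e-ax)).round(4))
hsv=cv2.cvtColor(im,cv2.COLOR_RGB2HSV).astype(int)
m=(hsv[...,0]>=8)&(hsv[...,0]<=17)&(hsv[...,1]>225)&(hsv[...,2]>150)
k,l,s,c=cv2.connectedComponentsWithStats(m.astype(np.uint8))
for j in range(1,k):
    if s[j,4]>100: print("or",s[j],on_z("wrist",[c[j]],.016,st))
E
```

```text
22.95 [ 0.65641599 -0.09773529  0.32164432] 0.023000516774499304 [ 6.9 -2.3  2.6] [-0.15  0.54  0.08  1.11 -0.    0.32]
r 0.11529425790640697 grip ang+pi 2.812738560539225
[  92    0   90   42 2725] [ 0.5049 -0.1291] [0.027 0.039 0.013] -2.125 0.0807
[ 361  108   73   71 4039] [ 0.629  -0.0359] [0.041 0.041 0.013] 0.292 0.0853
[ 197  130   72   69 3867] [ 0.5963 -0.1297] [0.041 0.041 0.013] -0.954 0.0848
```

View pics/w4.png

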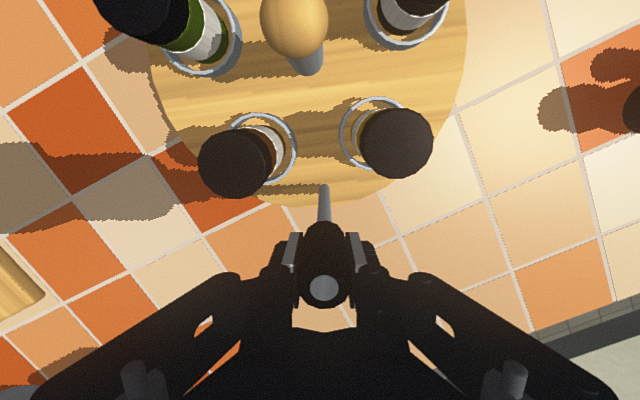

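The wrist picture shows the grip held, its top at (323,287), with the cups on either side placed symmetrically and their jars upright. The angle is 2.812 against the target 2.820, so I'll nudge it 1 mm and check with the other cameras.

servo_tool --pt "-1 -0.005 0.005 0 0 0 0" --pt "-1 -0.005 0.01 0 0 0 0" --pt "-1 -0.005 0.01 0 0 0 0" --pt "-1 -0.005 0.01 0 0 0 0" --pt "-1 -0.005 0.01 0 0 0 0" --pt "-1 -0.005 0.01 0 0 0 0" --pt "-1 -0.005 0.01 0 0 0 0" --pt "-1 -0.005 0.01 0 0 0 0" --pt "-1 -0.005 0.01 0 0 0 0" --pt "-1 -0.005 0.01 0 0 0 0"

```text
clock: 24.0
position: [0.6569, -0.0969, 0.3216]
ee_rot: [0.723, 3.054, -0.004]
contact_force: [5.1, -1.9, 4.5]
gripper_width: 0.0233
```

```bash
python3 - <<'E'
from h import *
st=ctrl.get_state(); p=st["position"]; ax=np.array([.5473,-.0605]); v=p[:2]-ax
print(st["clock"],p,st["gripper_width"],st["contact_force"].round(1),np.arctan2(v[1],v[0])+np.pi)
ims=[]
for n,(a,b,c,e) in dict(scene=(150,260,250,410),top=(160,285,270,400)).items():
    im,d=ctrl.capture(n); ims.append(cv2.resize(im[a:b,c:e,::-1],(640,440) if n=="scene" else (300,288),interpolation=cv2.INTER_CUBIC))
    P=cloud(n,d); hsv=cv2.cvtColor(im,cv2.COLOR_RGB2HSV)
    m=(P[...,2]>.1)&(P[...,2]<.135)&(np.hypot(P[...,0]-ax[0],P[...,1]-ax[1])<.13)&(hsv[...,1]>140)&((hsv[...,0]<7)|(hsv[...,0]>173))
    q=P[m]
    if len(q): e2=((q.min(0)+q.max(0))/2)[:2]-ax; print(n,m.sum(),q.min(0).round(3),q.max(0).round(3),np.arctan2(e2[1],e2[0]),np.hypot(*e2))
o=np.zeros((600,640+0,3),np.uint8); o=cv2.copyMakeBorder(ims[0],0,0,0,0,0); cv2.imwrite("pics/s5.png",o); cv2.imwrite("pics/t5.png",ims[1])
h=np.zeros((440,640+160,3),np.uint8); h[:,:560]=cv2.resize(ims[0],(560,440)); h[:230,560:]=cv2.resize(ims[1],(240,230)); cv2.imwrite("pics/c5.png",h)
E
```

```text
24.0 [ 0.6569212  -0.09688086  0.3216207 ] 0.02330322054408191 [ 5.1 -1.9  4.5] 2.821152539003151
scene 94 [ 0.446 -0.056  0.101] [ 0.493 -0.017  0.13 ] 2.839048225983171 0.08156215812098826
```

View pics/c5.png

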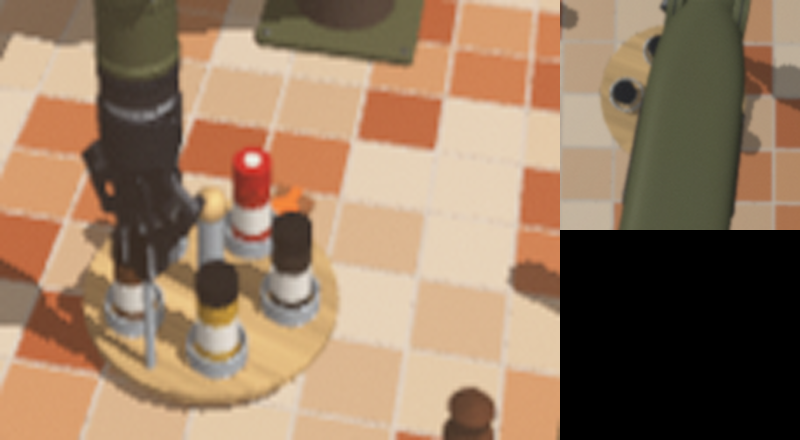

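The scene crop shows the red jar upright in its cup at (252,200). The post, column, jar and orange pointer at (290,200) lie in one line, and the other jars are standing. I'll hand it in.

```bash
python3 -c "
from bench import ctrl
print(ctrl.job_done())"
```

```text
the job is handed in; nothing more can be done
None
```

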